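Seal the airtight stores by their lid buttons, in order

ROBOT

A 6-joint arm with a two-finger parallel gripper is mounted at the origin on the work surface. World frame = base frame: x ahead of the robot, y to its left, z up, the work surface at z = 0. Lengths are in mm, angles in rad, forces in N, time in s.
With the tool pointing down it reaches from about 350 to 975 mm from the base axis. Payload 7.1 kg.
Tool frame: the origin (TCP) lies at the centre of the arm's flange, where the gripper is bolted on; the fingertips stand 182 mm ahead of it and the grasp point (between the pads) lies 163 mm ahead of it; z points along the fingers, y is the line along which they close (so a half turn about z gives the same grasp; the last joint's range is limited). The gripper opens to 88 mm and grips with 3 to 60 N. Pads are 20 mm wide; open, the fingers measure 115 mm over their backs; the gripper's body (75 mm by 178 mm) begins 61 mm behind the grasp point.
Start: joints at [-1.231, 0.423, 1.63, -0, 1.089, -0.019], TCP at [219.486, -585.177, 404.675] pointing down, gripper open.
Joint ranges: [-3, 3], [-0.9, 2.11], [0.09, 2.58], [-1.31, 4.45], [0.11, 2.69], [-2.54, 2.54]. Speed limits (rad/s): [2.39, 2.39, 3.01, 3.14, 3.14, 3.14].

INTERFACE

Orientations are given as a rotation vector (axis times angle).
In Python, from workcell import readout, get_image, ctrl gives the robot as it stands.
- The arm moves only by the tool step_arm, never from a script. Its argument "targets" is a list that holds one entry, the list of rows, each a list of 7 numbers: the shift along the world's x, y, z as a fraction of full scale, then the turn, a rotation vector about the world's x, y, z as a fraction of full scale, then the opening, from 0 (shut) to 1 (fully open). In form: [[[dx, dy, dz, wx, wy, wz, claw], ...]]. A call has exactly 5 rows; each row shifts and turns the commanded pose from where the row before left it; what a row does not reach is not made up. Full scale, the value 1, is 0.05 m for a shift and 4 degrees for a turn. A row lasts 1/8 s, in which the tool goes at most 62.5 mm and 10.7 degrees, less where a joint would pass 70% of its speed; a pose out of reach is approached as far as the arm can. A call with a number of a shift or a turn outside -1 to 1 is refused whole. A call with a gripper value outside its range is refused whole. The fingers move at their own pace and stop on an object; the grip force is fixed at half the most. Time passes only in rows, so rows that do not move let the fingers close, or fill a call up. It gives the time, the measured TCP pose, the force, the opening and the grip force at its end, in the units of the state.
- readout.get_obs(): the state, without advancing time (a new reading comes with each control period).
- get_image(name): name is "scene" or "top" or "wrist"; returns a dict with "pixels" (384x512x3 uint8, red, green, blue), "intrinsics" (3x3 intrinsics, pixels), "extrinsics" (4x4, takes a point from world to camera coordinates). Camera axes: x right, y down, z forward; pixel columns grow to the right and rows downward; lengths in mm; the calibration is good to about 2 mm. A picture is of the moment at which its call begins. There is no depth.
- ctrl.close_job(): hands the job in; it is judged then, once.
The state is a dict: "t": time; "qpos": joint angles; "qvel": joint speeds; "joint_torque": joint torques, N m; "ee_pos": TCP position; "orientation": TCP orientation; "ft_force": force on the tool from outside, world axes, zero at the start; "moment": the same for the moment, N m; "width": finger opening in mm; "grasp_force": force on a finger pad.
Only numpy, scipy, OpenCV 4.12 (cv2) and the standard library are available. Lean on these libraries where they do the work, as an engineer would, in place of code of your own. Each camera call takes 0.05 s, during which the arm holds its last target. There are 200 camera calls.

TASK

Seal three of the airtight stores by pressing down the round pop-up button in the middle of each lid with a fingertip, in this order: first the tall glass jar, then the square white container, then the low wide steel tin. Press each gently, just until it is down; it stays down by itself. Do not lift, tip or shove anything, and leave the short glass jar's button up and everything else where it stands.

Things in the scene. Friction and masses are not known exactly. Their poses are not given: they have to be found in the camera images.
- tall_jar: tall clear glass jar with round nutmegs inside and a round white lid, 94 mm across, 150 mm high to the lid's top, about 0.75 kg, loose on the table; origin at the centre of its underside, z up. A round steel pop-up seal button, 36 mm across, on a short black stem (like a small lid knob) stands 22 mm out of the middle of the lid
- white_box: square white plastic container with a white lid, 106 x 106 mm, 115 mm high to the lid's top, about 0.7 kg, loose; origin at the centre of its underside, z up, x and y along its sides. The same steel button stands 22 mm out of the middle of the lid
- steel_tin: low wide round steel tin with a steel lid, 120 mm across, 85 mm high to the lid's top, about 0.7 kg, loose; origin at the centre of its underside, z up. The same steel button stands 22 mm out of the middle of the lid
- short_jar: short slim clear glass jar with cinnamon sticks inside and a round white lid, 76 mm across, 95 mm high to the lid's top, about 0.45 kg, loose; origin at the centre of its underside, z up. It has the same button, which is to stay up
- tall_button (a joint): how far the tall jar's button is pushed in (m): 0 up, 0.010 when fully in. It needs about 3 N to start sliding in, rising to 4.5 N at 10 mm, where it stops, and it stays where it is left. It counts as down (sealed) from 0.006; more than 20 N on it is too hard
- white_button (a joint): how far the white container's button is pushed in (m): 0 up, 0.010 when fully in. It needs about 3 N to start sliding in, rising to 4.5 N at 10 mm, where it stops, and it stays where it is left. It counts as down (sealed) from 0.006; more than 20 N on it is too hard
- tin_button (a joint): how far the steel tin's button is pushed in (m): 0 up, 0.010 when fully in. It needs about 3 N to start sliding in, rising to 4.5 N at 10 mm, where it stops, and it stays where it is left. It counts as down (sealed) from 0.006; more than 20 N on it is too hard
- short_button (a joint): how far the short jar's button is pushed in (m), same kind of button; leave it up (starts below 0.0015, 0.003 or more is wrong)
- tall_button_top (a point): centre of the upper face of that button's cap (flat steel disc, 36 mm across); 172 mm above the table while fully up. The cap is sprung on the stem: under the push it gives 1 to 1.5 mm before and while the stem slides, then, with the stem fully in, about 4 mm more up to some 13 N before it is hard; let go, it springs back
- white_button_top (a point): centre of the upper face of that button's cap (flat steel disc, 36 mm across); 137 mm above the table while fully up. The cap is sprung on the stem: under the push it gives 1 to 1.5 mm before and while the stem slides, then, with the stem fully in, about 4 mm more up to some 13 N before it is hard; let go, it springs back
- tin_button_top (a point): centre of the upper face of that button's cap (flat steel disc, 36 mm across); 107 mm above the table while fully up. The cap is sprung on the stem: under the push it gives 1 to 1.5 mm before and while the stem slides, then, with the stem fully in, about 4 mm more up to some 13 N before it is hard; let go, it springs back
- whistle: red whistle weight of a pressure cooker, standing, 30 mm across, 46 mm high, loose; origin at the centre of its underside
- tumbler: open steel tumbler, 68 mm across, 90 mm high, loose; origin at the centre of its underside
- gasket: dark rubber gasket ring lying flat, 170 mm across outside, 8 mm high, loose; origin at its centre, on its underside
- tong: steel tong lying flat, 228 mm long along its x, 48 mm wide, 8 mm high, loose; origin at its middle, on its underside
- spoon: steel spoon lying along its x, loose, under 30 mm high
- katori: small open steel bowl, 84 mm across, 35 mm high, loose; origin at the centre of its underside

How it is judged:
By the outcome, as a careful person would: the job done as asked, in the order asked, and still so for the second after the job is handed in, with the robot touching nothing.
It also fails if it takes over 48 s, if anything falls off the work surface, if the arm or the gripper's body presses on something with over 40 N, if the wrist force passes 120 N, or if a joint passes its speed limit or range.

## Working session

There is one attempt and no reset: what is moved stays moved. The work goes in short steps, Python scripts to look and compute and a tool call to move; the robot and the scene stay as the last step left them, time stands still between calls to the robot, and variables do not carry over. Pictures are saved under pics/ and viewed, at most 10 in all, crops included, and the job is handed in when it is done.

Besides the shell and the picture viewer there is one more tool, called after "Emit:" by a JSON object that holds its "name" and its "arguments", one argument or row to a line. step_arm: Moves the arm, as the interface text tells. Shift numbers are shares of 0.05 m and turn numbers shares of 4 degrees, none past 1 either way. Its arguments: {"type":"object","properties":{"targets":{"type":"array"}},"required":["targets"]}

```bash
mkdir -p pics; python3 - <<'E'
from workcell import readout,get_image
import cv2,numpy as np
np.set_printoptions(precision=4,suppress=True)
o=readout.get_obs();print(o)
for n in("scene","top"):
    d=get_image(n);cv2.imwrite(f"pics/{n}0.png",d["pixels"][:,:,::-1]);np.savez(f"{n}0.npz",K=d["intrinsics"],E=d["extrinsics"]);print(d["intrinsics"],d["extrinsics"])
E
```

```text
{'t': 0.0, 'qpos': array([-1.231 ,  0.4238,  1.6307,  0.    ,  1.0886, -0.019 ]), 'qvel': array([ 0.0001,  0.0009, -0.0002, -0.0009,  0.001 ,  0.0004]), 'joint_torque': array([ -0.0022, -54.4631, -27.3666,   0.0641,   0.0227,  -0.0001]), 'ee_pos': array([ 219.4127, -584.9122,  403.9197]), 'orientation': array([-3.0897, -0.5603,  0.0004]), 'ft_force': array([-0.1839, -0.0415, -0.0354]), 'moment': array([ 0.0295, -0.088 ,  0.0243]), 'grasp_force': 0.0, 'width': 87.95967718198405}
[[419.2704   0.     248.3653]
 [  0.     419.2704 194.1317]
 [  0.       0.       1.    ]] [[   0.7886    0.6148   -0.0109 -443.3279]
 [   0.3451   -0.4572   -0.8197  -98.0333]
 [  -0.5089    0.6427   -0.5727 1503.784 ]
 [   0.        0.        0.        1.    ]]
[[422.6324   0.     260.3797]
 [  0.     422.6324 199.769 ]
 [  0.       0.       1.    ]] [[   0.0189   -0.9996    0.0189  -46.2381]
 [  -0.998    -0.02     -0.0593  571.9508]
 [   0.0597   -0.0178   -0.9981 1526.4372]
 [   0.        0.        0.        1.    ]]
```

View pics/scene0.png

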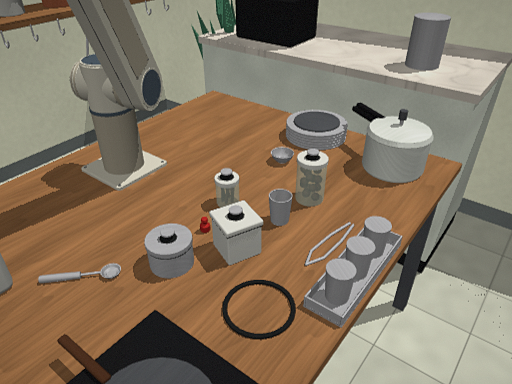

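View pics/top0.png

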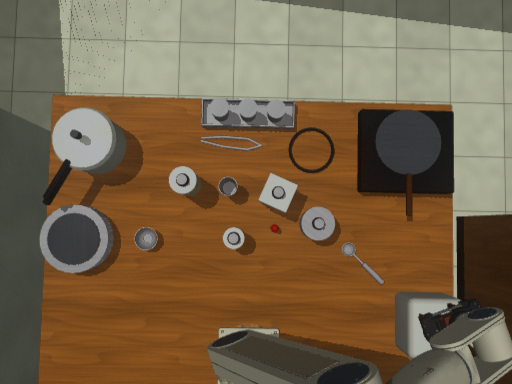

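```bash
cat > h.py <<'E'
import numpy as np,cv2
def back(K,E,uv,z):
    R,t=E[:3,:3],E[:3,3];c=-R.T@t;d=R.T@np.linalg.inv(K)@[uv[0],uv[1],1];return c+d*(z-c[2])/d[2]
def proj(K,E,p):
    q=K@(E[:3,:3]@np.asarray(p,float)+E[:3,3]);return q[:2]/q[2]
E
python3 - <<'E'
from h import *
pts={'top':[(182,180),(278,192),(318,224),(234,239)],'scene':[(313,153),(236,211),(168,235),(227,173)]}
H=[172,137,107,117]
rows=[]
for n in pts:
    im=cv2.imread(f"pics/{n}0.png");d=np.load(f"{n}0.npz");r=[]
    for (u,v),z in zip(pts[n],H):
        print(n,z,back(d["K"],d["E"],(u,v),z).round(1))
        c=cv2.resize(im[v-12:v+13,u-12:u+13],(200,200),interpolation=cv2.INTER_NEAREST);r.append(c)
    rows.append(np.hstack(r))
cv2.imwrite("pics/crop1.png",np.vstack(rows))
E
```

```text
top 172 [623.4 226.3 172. ]
top 137 [593.1 -91.9 137. ]
top 107 [ 487.9 -233.2  107. ]
top 117 [431.6  53.7 117. ]
scene 172 [633.7 217.9 172. ]
scene 137 [601.6 -98.8 137. ]
scene 107 [ 504.4 -244.8  107. ]
scene 117 [445.4  48.9 117. ]
```

View pics/crop1.png

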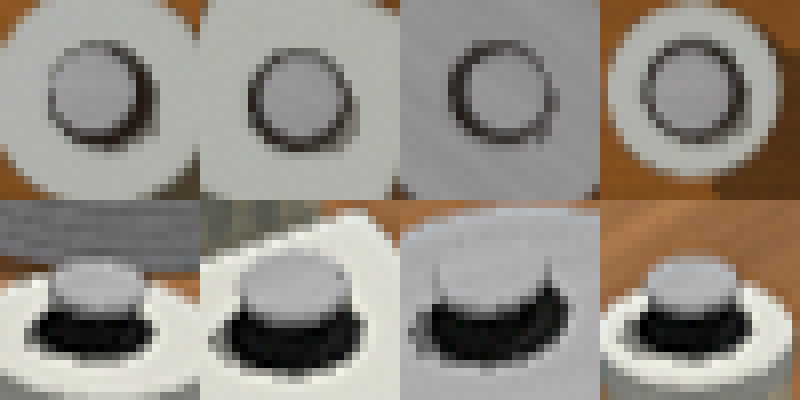

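```bash
python3 - <<'E'
from h import *
P={'top':[(181,178.4),(277.9,191.6),(319,222.7)],'scene':[(312.9,149.7),(235.4,207.9),(167,231.9)]}
for n in P:
    d=np.load(f"{n}0.npz")
    for p,z in zip(P[n],[172,137,107]): print(n,back(d["K"],d["E"],p,z).round(1))
E
```

```text
top [628.6 229.7 172. ]
top [594.4 -91.6 137. ]
top [ 492.5 -236.6  107. ]
scene [623.3 234.8 172. ]
scene [592.1 -89.7 137. ]
scene [ 493.8 -238.1  107. ]
```

Emit:
{"name": "step_arm", "arguments": {
  "targets": [
    [[0.24,0.48,0.2,0,0,0,0],[0.48,0.96,0,0,0,0,0],[0.48,0.96,0,0,0,0,0],[0.48,0.96,0,0,0,0,0],[0.48,0.96,0,0,0,0,0]]
  ]
}}

```text
t: 0.72
ee_pos: [328.0, -366.3, 415.1]
orientation: [3.091, 0.561, 0.001]
ft_force: [-0.2, -0.0, 0.1]
width: 41.2
grasp_force: 0.0
```

Emit:
{"name": "step_arm", "arguments": {
  "targets": [
    [[0.48,0.96,0,0,0,0,0],[0.48,0.96,0,0,0,0,0],[0.48,0.96,0,0,0,0,0],[0.48,0.96,0,0,0,0,0],[0.48,0.96,0,0,0,0,0]]
  ]
}}

```text
t: 1.35
ee_pos: [447.3, -126.4, 415.2]
orientation: [3.091, 0.561, 0.001]
ft_force: [1.4, -0.1, -0.5]
width: 0.1
grasp_force: 0.0
```

Emit:
{"name": "step_arm", "arguments": {
  "targets": [
    [[0.48,0.96,0,0,0,0,0],[0.48,0.96,0,0,0,0,0],[0.48,0.96,0,0,0,0,0],[0.24,0.48,0,0,0,0,0],[0,0,0,0,0,0,0]]
  ]
}}

```text
t: 1.98
ee_pos: [531.1, 41.0, 414.9]
orientation: [-3.09, -0.566, -0.0]
ft_force: [-0.5, -0.8, -0.0]
width: 0.7
grasp_force: 0.0
```

Emit:
{"name": "step_arm", "arguments": {
  "targets": [
    [[0.48,0.95,0,0,0,0,0],[0.48,0.95,0,0,0,0,0],[0.48,0.95,0,0,0,0,0],[0.48,0.95,0,0,0,0,0],[0,0,0,0,0,0,0]]
  ]
}}

```text
t: 2.6
ee_pos: [627.6, 230.7, 414.6]
orientation: [-3.09, -0.564, -0.001]
ft_force: [0.3, -0.7, -0.1]
width: 0.5
grasp_force: 0.0
```

```bash
python3 - <<'E'
from workcell import readout,get_image
from h import *
o=readout.get_obs();print(o["ee_pos"],o["orientation"],o["ft_force"],o["width"])
r=[]
for n in("wrist","scene"):
    d=get_image(n);im=d["pixels"][:,:,::-1].copy();K,E=d["intrinsics"],d["extrinsics"]
    print(n,proj(K,E,o["ee_pos"]-[0,0,182]),proj(K,E,[627,231,172]))
    if n=="scene": im=cv2.resize(im[100:220,230:390],(512,384))
    r.append(cv2.resize(im,(400,300)))
cv2.imwrite("pics/w1.png",np.hstack(r))
E
```

```text
[627.57964961 230.70518448 414.60171574] [-3.09020191e+00 -5.64315239e-01 -5.04468408e-04] [ 0.27977507 -0.73222602 -0.14390706] 0.48086697802454914
wrist [258.55297289 240.39288843] [257.5735979  205.96462341]
scene [315.09333609 132.0497751 ] [313.32202993 150.57390018]
```

View pics/w1.png

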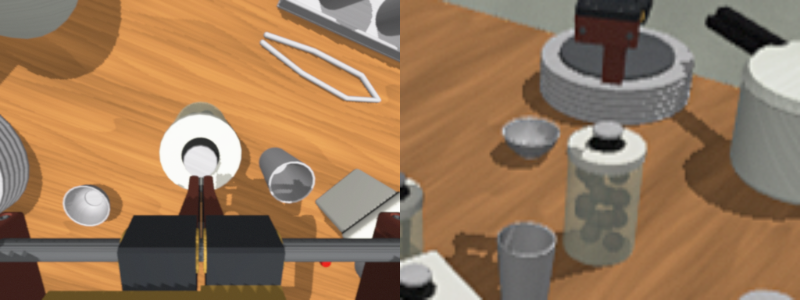

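Emit:
{"name": "step_arm", "arguments": {
  "targets": [
    [[0,0,-0.3,0,0,0,0],[0,0,-0.4,0,0,0,0],[0,0,-0.3,0,0,0,0],[0,0,-0.1,0,0,0,0],[0,0,0,0,0,0,0]]
  ]
}}

```text
t: 3.32
ee_pos: [627.5, 228.7, 359.1]
orientation: [3.091, 0.56, -0.001]
ft_force: [-0.1, 0.5, 0.1]
width: 0.4
grasp_force: 0.0
```

Emit:
{"name": "step_arm", "arguments": {
  "targets": [
    [[0,0,-0.04,0,0,0,0],[0,0,-0.04,0,0,0,0],[0,0,-0.04,0,0,0,0],[0,0,-0.04,0,0,0,0],[0,0,0,0,0,0,0]]
  ]
}}

```text
t: 3.95
ee_pos: [627.5, 228.9, 351.9]
orientation: [-3.091, -0.561, -0.001]
ft_force: [-1.3, -0.1, 2.5]
width: 0.7
grasp_force: 1.2
```

Emit:
{"name": "step_arm", "arguments": {
  "targets": [
    [[0,0,-0.04,0,0,0,0],[0,0,-0.04,0,0,0,0],[0,0,-0.04,0,0,0,0],[0,0,-0.03,0,0,0,0],[0,0,0,0,0,0,0]]
  ]
}}

```text
t: 4.58
ee_pos: [627.6, 228.9, 344.1]
orientation: [-3.091, -0.561, -0.0]
ft_force: [0.4, 0.9, 3.1]
width: 0.3
grasp_force: 1.8
```

Emit:
{"name": "step_arm", "arguments": {
  "targets": [
    [[0,0,-0.02,0,0,0,0],[0,0,-0.02,0,0,0,0],[0,0,0,0,0,0,0],[0,0,0,0,0,0,0],[0,0,0,0,0,0,0]]
  ]
}}

```text
t: 5.2
ee_pos: [627.6, 228.9, 342.4]
orientation: [-3.091, -0.561, -0.001]
ft_force: [-0.0, -0.1, 4.5]
width: 0.3
grasp_force: 2.7
```

Emit:
{"name": "step_arm", "arguments": {
  "targets": [
    [[0,0,0.1,0,0,0,0],[0,0,0.3,0,0,0,0],[0,0,0.5,0,0,0,0],[0,0,0.3,0,0,0,0],[0,-0.4,0,0,0,0,0]]
  ]
}}

```text
t: 5.82
ee_pos: [627.7, 209.1, 403.7]
orientation: [-3.09, -0.563, -0.005]
ft_force: [0.3, -0.5, 0.8]
width: 0.7
grasp_force: 0.0
```

Emit:
{"name": "step_arm", "arguments": {
  "targets": [
    [[-0.1,-0.9,0,0,0,0,0],[-0.1,-1,0,0,0,0,0],[-0.1,-1,0,0,0,0,0],[-0.1,-1,0,0,0,0,0],[-0.1,-1,0,0,0,0,0]]
  ]
}}

```text
t: 6.45
ee_pos: [601.3, -38.8, 401.2]
orientation: [-3.091, -0.56, 0.003]
ft_force: [0.9, -1.0, -0.2]
width: 0.0
grasp_force: 0.0
```

Emit:
{"name": "step_arm", "arguments": {
  "targets": [
    [[-0.1,-0.7,0,0,0,0,0],[-0.08,-0.4,0,0,0,0,0],[0,0,-0.4,0,0,0,0],[0,0,-0.2,0,0,0,0],[0,0,0,0,0,0,0]]
  ]
}}

```text
t: 7.08
ee_pos: [593.1, -90.8, 371.1]
orientation: [-3.09, -0.561, 0.003]
ft_force: [-0.2, 0.0, 0.1]
width: 0.5
grasp_force: 0.0
```

```bash
python3 - <<'E'
from workcell import readout,get_image
from h import *
o=readout.get_obs();print(o["ee_pos"],o["ft_force"])
r=[]
for n in("wrist","scene"):
    d=get_image(n);im=d["pixels"][:,:,::-1].copy();K,E=d["intrinsics"],d["extrinsics"]
    print(n,proj(K,E,o["ee_pos"]-[0,0,182]),proj(K,E,[593.5,-91,137]))
    if n=="scene": im=cv2.resize(im[130:250,190:350],(512,384))
    r.append(cv2.resize(im,(400,300)))
cv2.imwrite("pics/w2.png",np.hstack(r))
E
```

```text
[593.12105183 -90.84246467 371.11428959] [-0.17650728  0.03167117  0.0652617 ]
wrist [258.87224755 239.75473972] [258.88303593 208.28166637]
scene [234.80761115 191.36579784] [235.487231   208.34192601]
```

View pics/w2.png

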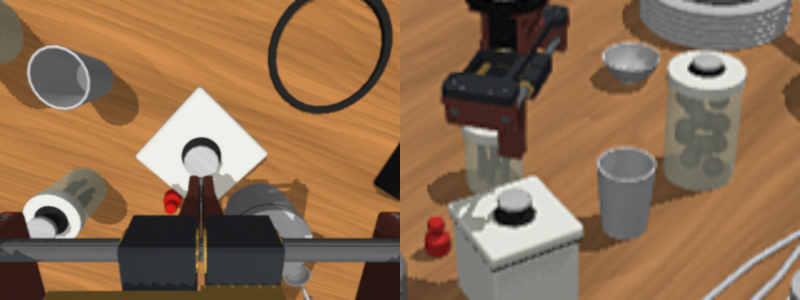

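Emit:
{"name": "step_arm", "arguments": {
  "targets": [
    [[0,0,-0.3,0,0,0,0],[0,0,-0.4,0,0,0,0],[0,0,-0.2,0,0,0,0],[0,0,-0.06,0,0,0,0],[0,0,0,0,0,0,0]]
  ]
}}

```text
t: 7.8
ee_pos: [593.6, -91.2, 324.3]
orientation: [3.091, 0.561, 0.0]
ft_force: [0.6, -0.9, -0.4]
width: 0.7
grasp_force: 0.0
```

Emit:
{"name": "step_arm", "arguments": {
  "targets": [
    [[0,0,-0.04,0,0,0,0],[0,0,-0.04,0,0,0,0],[0,0,-0.04,0,0,0,0],[0,0,-0.04,0,0,0,0],[0,0,0,0,0,0,0]]
  ]
}}

```text
t: 8.43
ee_pos: [593.6, -91.2, 316.3]
orientation: [3.091, 0.561, 0.0]
ft_force: [-0.6, 0.5, 3.3]
width: 0.2
grasp_force: 1.3
```

Need 307.4: about 9 mm more.

Emit:
{"name": "step_arm", "arguments": {
  "targets": [
    [[0,0,-0.04,0,0,0,0],[0,0,-0.04,0,0,0,0],[0,0,-0.04,0,0,0,0],[0,0,-0.03,0,0,0,0],[0,0,0,0,0,0,0]]
  ]
}}

```text
t: 9.05
ee_pos: [593.6, -91.2, 308.6]
orientation: [3.091, 0.561, 0.0]
ft_force: [0.1, 0.2, 3.3]
width: 0.6
grasp_force: 1.9
```

Emit:
{"name": "step_arm", "arguments": {
  "targets": [
    [[0,0,-0.02,0,0,0,0],[0,0,-0.01,0,0,0,0],[0,0,0,0,0,0,0],[0,0,0,0,0,0,0],[0,0,0,0,0,0,0]]
  ]
}}

```text
t: 9.68
ee_pos: [593.5, -91.2, 307.4]
orientation: [3.091, 0.56, 0.0]
ft_force: [-0.3, -0.5, 5.4]
width: 0.5
grasp_force: 2.7
```

Emit:
{"name": "step_arm", "arguments": {
  "targets": [
    [[0,0,0.1,0,0,0,0],[0,0,0.4,0,0,0,0],[0,0,0.5,0,0,0,0],[-0.3,-0.42,0,0,0,0,0],[-0.5,-0.72,0,0,0,0,0]]
  ]
}}

```text
t: 10.3
ee_pos: [553.3, -148.0, 357.2]
orientation: [-3.09, -0.564, -0.0]
ft_force: [0.5, -0.8, -0.7]
width: 0.4
grasp_force: 0.0
```

Emit:
{"name": "step_arm", "arguments": {
  "targets": [
    [[-0.6,-0.9,0,0,0,0,0],[-0.4,-0.6,0,0,0,0,0],[-0.2,-0.28,0,0,0,0,0],[0,0,-0.2,0,0,0,0],[0,0,0,0,0,0,0]]
  ]
}}

```text
t: 10.92
ee_pos: [493.7, -236.3, 346.0]
orientation: [-3.09, -0.561, 0.002]
ft_force: [-1.1, -0.4, 0.5]
width: 0.3
grasp_force: 0.0
```

```bash
python3 - <<'E'
from workcell import readout,get_image
from h import *
o=readout.get_obs();print(o["ee_pos"],o["ft_force"])
r=[]
for n in("wrist","scene"):
    d=get_image(n);im=d["pixels"][:,:,::-1].copy();K,E=d["intrinsics"],d["extrinsics"]
    print(n,proj(K,E,o["ee_pos"]-[0,0,182]),proj(K,E,[493,-237,107]))
    if n=="scene": im=cv2.resize(im[150:270,120:280],(512,384))
    r.append(cv2.resize(im,(400,300)))
cv2.imwrite("pics/w3.png",np.hstack(r))
E
```

```text
[ 493.69631637 -236.2668445   346.04131093] [-1.14803264 -0.42930301  0.53290437]
wrist [258.98922437 239.96722631] [259.16827979 207.66312947]
scene [164.65181846 213.24905723] [167.12146169 231.54998803]
```

View pics/w3.png

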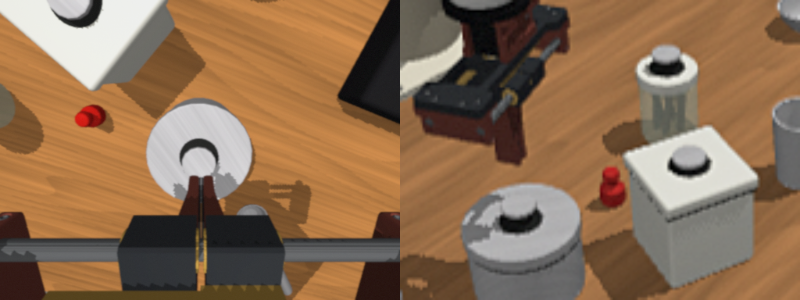

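Emit:
{"name": "step_arm", "arguments": {
  "targets": [
    [[0,0,-0.3,0,0,0,0],[0,0,-0.4,0,0,0,0],[0,0,-0.26,0,0,0,0],[0,0,-0.1,0,0,0,0],[0,0,0,0,0,0,0]]
  ]
}}

```text
t: 11.65
ee_pos: [493.6, -237.1, 293.8]
orientation: [-3.091, -0.561, 0.001]
ft_force: [0.5, 0.0, 0.2]
width: 0.4
grasp_force: 0.0
```

Emit:
{"name": "step_arm", "arguments": {
  "targets": [
    [[0,0,-0.04,0,0,0,0],[0,0,-0.04,0,0,0,0],[0,0,-0.04,0,0,0,0],[0,0,-0.04,0,0,0,0],[0,0,0,0,0,0,0]]
  ]
}}

```text
t: 12.28
ee_pos: [493.6, -237.3, 286.3]
orientation: [3.091, 0.56, 0.001]
ft_force: [0.0, 0.0, 3.0]
width: 0.4
grasp_force: 1.4
```

Emit:
{"name": "step_arm", "arguments": {
  "targets": [
    [[0,0,-0.04,0,0,0,0],[0,0,-0.04,0,0,0,0],[0,0,-0.04,0,0,0,0],[0,0,-0.03,0,0,0,0],[0,0,0,0,0,0,0]]
  ]
}}

```text
t: 12.9
ee_pos: [493.6, -237.2, 278.7]
orientation: [3.091, 0.561, 0.0]
ft_force: [0.7, -0.3, 3.5]
width: 0.3
grasp_force: 1.9
```

Emit:
{"name": "step_arm", "arguments": {
  "targets": [
    [[0,0,-0.02,0,0,0,0],[0,0,-0.01,0,0,0,0],[0,0,0,0,0,0,0],[0,0,0,0,0,0,0],[0,0,0,0,0,0,0]]
  ]
}}

```text
t: 13.52
ee_pos: [493.6, -237.3, 277.4]
orientation: [3.091, 0.561, 0.001]
ft_force: [0.2, -1.2, 5.9]
width: 0.4
grasp_force: 2.7
```

Emit:
{"name": "step_arm", "arguments": {
  "targets": [
    [[0,0,0.1,0,0,0,0],[0,0,0.4,0,0,0,0],[0,0,0.8,0,0,0,0],[0,0,0.8,0,0,0,0],[0,0,0.4,0,0,0,0]]
  ]
}}

```text
t: 14.15
ee_pos: [493.4, -237.0, 404.0]
orientation: [3.091, 0.56, 0.001]
ft_force: [-0.5, 0.4, 0.5]
width: 0.4
grasp_force: 0.0
```

```bash
python3 - <<'E'
from workcell import readout,get_image
from h import *
o=readout.get_obs();print(o["ee_pos"],o["ft_force"])
d=get_image("scene");im=d["pixels"][:,:,::-1]
cv2.imwrite("pics/e.png",cv2.resize(im[120:300,120:360],(800,600)))
E
```

```text
[ 493.37957474 -237.04685117  404.00428191] [-0.53184986  0.43778477  0.51642171]
```

View pics/e.png

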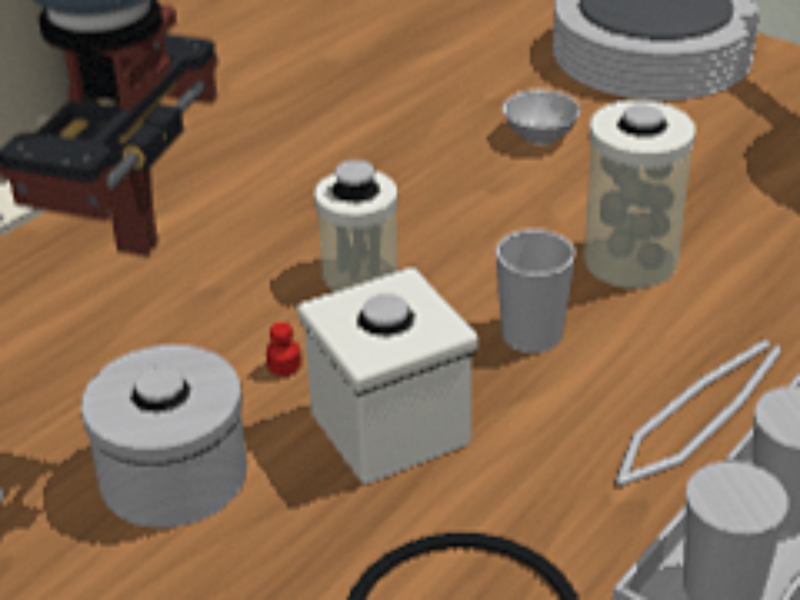

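The three target buttons are down: tall jar at (643,118), white box at (386,312) and tin at (160,388) in the crop. The short jar's button at (356,172) is still up, and nothing has moved.

```bash
python3 -c "from workcell import ctrl;print(ctrl.close_job())"
```

```text
the job is handed in; nothing more can be done
None
```

I pressed down the tall jar, white container and steel tin buttons in that order, at about 6 N or less by the end-of-step readings. The last picture shows all three down, the short jar's button still up and nothing visibly moved; the job was handed in at about 14 s, and no verdict came back.

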